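# Close the feed bottle and set the succulent to drain on its dome

## Task

The round-potted succulent has just been fed. First close the leaning feed bottle: swing its captive cap back over the mouth, then screw it clockwise fully home; after that, set the round pot gently, centred and upright, on top of the terracotta dome so it can drain, and let go. Do not tip or drop the pot, and leave the other plant, the upright white bottle and the phone where they are.

Things in the scene. Friction and masses are not known exactly. Their poses are not given: they have to be found in the camera images.
- feed_bottle: White feed bottle, 84 mm diameter, 162 mm long, held fast, leaning 32 degrees, mouth up and towards the robot. Origin: centre of the mouth's rim, 178 mm above the table. z: along the bottle, out of the mouth; x: uphill, away from the robot, towards the cap's strap hinge; y: level. Neck 44 mm in diameter, shoulder 22 mm below the rim.
- feeder: The bottle's fixed wooden cradle, 130 mm wide, all of it below the mouth; origin on the table straight below the mouth. It reaches from 45 mm before (-x) to 155 mm beyond the origin.
- strap (a joint): Strap hinge: axis along the bottle's y through x = 42 mm, z = 0 of feed_bottle. 0 = cap squarely over the mouth (stop); positive = swung up and back, away from the robot (right-handed about +y), to 2.2 rad. Stiff (0.05 N m), stays where left: push the cap over from behind with closed fingers. Strap: ring 66 mm outer diameter, 4 mm thick, under the cap, and a 16 mm wide tab to the hinge.
- screw_cap (a joint): Turn of the cap about its own axis, rad. 0 = loose, grows clockwise seen from above the cap; stop at 2.3 = fully home. Friction 0.1 N m; stays where left; turns at any strap angle. The screw lowers the cap: with strap at 0 its underside is 6 mm above the mouth's rim at 0, flush with it at 2.3, in proportion.
- cap_top (a point): Centre of the top face of the grey screw cap, a ribbed cylinder 60 mm in diameter and 40 mm high with a 3 mm high ridge along one radius of its top. z points out of the top; x along the ridge, turning with the cap. The cap's axis is 42 mm from the strap hinge. It never comes off the strap.
- pot: Loose black plastic round pot with a green rosette succulent, about 0.18 kg, origin at the centre of its underside, z up. Rim: upright band 64 mm in diameter, 48 to 70 mm above the origin: grip it there. Below, it tapers to 54 mm. Leaves reach 92 mm up, within the rim. Underside: foot ring 40 mm inner, 54 mm outer diameter around a recess 7 mm deep.
- dome_top (a point): Topmost point of the fixed terracotta draining dome, 90 mm above the table: part of a ball of radius 60 mm rising from a round base 132 mm in diameter and 26 mm high. A pot centred on it rests with its origin 3.4 mm below this point.
- dome: The same fixed terracotta dome; origin at the centre of its underside, on the table.
- spiky_plant: Bystander: square black pot 60 mm wide, 60 mm high, with a spiky plant 120 mm high in all; origin at the centre of its underside. Leave alone.
- spray_bottle: Bystander: upright closed white bottle 66 mm in diameter, 190 mm high; origin at the centre of its underside. Leave alone.
- phone: Bystander: phone lying flat, 150 x 72 x 9 mm; origin at the centre of its underside. Leave alone.
Mind the look-alikes: they are no part of the job. There is more than one size of the feeder; the job needs the largest.

How it is judged:
On the way, in this order (a step that is already met when the one before it is completed fails the run):
1. the cap has been swung back over the mouth (within 0.12 rad of square), with the pot not yet on the dome (value of joint strap below 0.12 rad and contact force between pot and dome below 0.1 N), for 0.2 s.
2. the cap is screwed fully home (2.1 rad or more of 2.3) while over the mouth, with the pot not yet on the dome (all of step 1 and value of joint screw_cap above 2.1 rad), for 0.2 s.
3. the pot stands on the dome (horizontal distance between pot and dome_top below 0.015 m and angle between pot's own z axis and vertical below 0.2 rad and contact force between pot and dome above 0.5 N), for 0.2 s.
At the end, for the whole second after the job is handed in: The cap is over the mouth (strap below 0.12 rad) and screwed home (2.1 rad or more of 2.3); the round pot rests on the dome, its centre within 15 mm of the dome's top point and tilted less than 0.2 rad, at rest (all of step 3 and value of joint strap below 0.12 rad and value of joint screw_cap above 2.1 rad and linear speed of pot below 0.03 m/s and angular speed of pot below 0.3 rad/s); the robot touches nothing.
It fails at once if a bystander (other plant, upright white bottle, phone) is moved by more than 20 mm (distance of any of spiky_plant, spray_bottle, phone from where it was at the start of the episode above 0.02 m).
It fails at once if the pot is tipped by more than 0.6 rad (angle between pot's own z axis and vertical above 0.6 rad).
It fails at once if the pot is dropped on the dome (touches it at more than 0.4 m/s) (contact force between pot and dome above 0.5 N and linear speed of pot above 0.4 m/s).
It also fails if it takes over 72 s, if anything falls off the work surface, if the arm or the gripper's body presses on something with over 40 N, if the wrist force passes 120 N, or if a joint passes its speed limit or range.

## Robot

A 6-joint arm with a two-finger parallel gripper is mounted at the origin on the work surface. World frame = base frame: x ahead of the robot, y to its left, z up, the work surface at z = 0. Lengths are in m, angles in rad, forces in N, time in s.
With the tool pointing down it reaches from about 0.15 to 0.775 m from the base axis. Payload 6.1 kg.
Tool frame: the origin (TCP) lies at the very end of the fingers, on their centre line; the grasp point (between the pads) lies 19 mm behind it; z points along the fingers, y is the line along which they close (so a half turn about z gives the same grasp; the last joint's range is limited). The gripper opens to 85 mm and grips with 20 to 120 N. Pads are 22 mm wide; open, the fingers measure 114 mm over their backs; the gripper's body (76 mm by 85 mm) begins 54 mm behind the grasp point. The pads swing forward as they close: fully open they stand 13 mm farther back than shut.
Start: joints at [-1.236, 0.126, -0.04, 1.405, 0, 1.571], TCP at [0.172, -0.496, 0.231] pointing down, gripper open.
Joint ranges: [-2.72, 2.72], [-0.95, 1.95], [-1.27, 1.35], [-1.78, 2.02], [-1.46, 1.47], [-3.14, 3.14]. Speed limits (rad/s): [2.39, 2.39, 3.01, 3.14, 3.14, 3.14].

## Interface

Orientations are given as a unit quaternion [x, y, z, w].
In Python, from bench import env, viewer, order gives the robot as it stands. The module is installed in compiled form; this text tells all that it offers.
- The arm moves only by the tool play_rows, never from a script. Its arguments are lists of equal length, an entry for each row: "travel": the shift along the world's x, y, z as a fraction of full scale, a list of three; "dr": the turn, a rotation vector about the world's x, y, z as a fraction of full scale, a list of three. A call has 1 to 12 rows; each row is the pose to reach, as a shift and turn from the pose commanded when the call began; what a row does not reach only later rows make up. Full scale, the value 1, is 200 mm for a shift and 45 degrees for a turn. A row lasts 1/10 s, in which the tool goes at most 50 mm and 8.59 degrees, less where a joint would pass 70% of its speed; a pose out of reach is approached as far as the arm can. A call with a number of a shift or a turn outside -1 to 1 is refused whole. A call with a gripper value outside its range is refused whole. "claw" is the opening, from -1 (shut) to 1 (fully open), set as the call begins (left out, the last holds). The fingers move at their own pace and stop on an object; the grip force is fixed at half the most. Time passes only in rows, so rows that repeat a pose let the fingers close. It gives the time, the measured TCP pose, the force, the opening and the grip force at its end, in the units of the state.
- env.sense(): the state, without advancing time (a new reading comes with each control period).
- viewer.get_image(name): name is "scene" or "top" or "wrist"; returns the picture (384x512x3 uint8, blue, green, red); there is no depth.
- viewer.camera_model(name): a dict with "fovy" (degrees; the focal length in pixels is half the picture's height over the tangent of half this angle, whatever the lens; pixels are square), "cx", "cy" (the principal point, pixels), "world_from_camera" (4x4, takes a point from camera to world coordinates); the wrist camera has in their place "tool_from_camera" (4x4, takes a point from camera to tool coordinates, whose origin is the TCP and whose axes are the flange's). Camera axes: x right, y down, z forward; pixel columns grow to the right and rows downward; lengths in m; the calibration is good to about 2 mm. The wrist camera is an equidistant fisheye: a pixel r from the principal point sees the ray r / f radians off the axis. A picture is of the moment at which its call begins: read the wrist's pose just before it. camera_model takes no time and is no camera call.
- order.finish_job(): hands the job in; it is judged then, once.
The state is a dict: "clock": time; "joint_pos": joint angles; "joint_velocities": joint speeds; "joint_efforts": joint torques, N m; "position": TCP position; "ee_rot": TCP orientation; "force": force on the tool from outside, world axes, zero at the start; "torque": the same for the moment, N m; "grip_width": opening from 0.0 (shut) to 1.0 (fully open); "grasp_force": force on a finger pad.
Only numpy, scipy, OpenCV 4.12 (cv2) and the standard library are available. Lean on these libraries where they do the work, as an engineer would, in place of code of your own. Each camera call takes 0.05 s, during which the arm holds its last target. There are 200 camera calls.

## Working session

There is one attempt and no reset: what is moved stays moved. The work goes in short steps, Python scripts to look and compute and a tool call to move; the robot and the scene stay as the last step left them, time stands still between calls to the robot, and variables do not carry over. Pictures are saved under pics/ and viewed, at most 10 in all, crops included, and the job is handed in when it is done.

Besides the shell and the picture viewer there is one more tool, called after "Request:" by a JSON object that holds its "api" and its "payload", one argument or row to a line. play_rows: Moves the arm, as the interface text tells. Its arguments: {"type":"object","properties":{"travel":{"type":"array"},"dr":{"type":"array"},"claw":{"type":"number"}},"required":["travel","dr"]}

```bash
mkdir -p pics; ls; python3 - <<'E'
from bench import env, viewer, order
import cv2,numpy as np
s=env.sense(); print({k:np.round(v,3) for k,v in s.items()})
a=viewer.get_image("scene"); b=viewer.get_image("top"); w=viewer.get_image("wrist")
for n,i in zip("stw",(a,b,w)): cv2.imwrite(f"pics/{n}0.png",i)
c=np.hstack([a,b]); cv2.imwrite("pics/both.png",cv2.resize(c,(800,300),interpolation=cv2.INTER_AREA))
for n in("scene","top","wrist"): print(n,{k:np.round(v,4).tolist() for k,v in viewer.camera_model(n).items()})
E
```

```text
pics
{'clock': np.float64(0.0), 'joint_pos': array([-1.236,  0.126, -0.041,  1.405, -0.   ,  1.571]), 'joint_velocities': array([-0.001,  0.   ,  0.   ,  0.   ,  0.   ,  0.   ]), 'joint_efforts': array([-0.0000e+00, -4.3591e+01,  3.5293e+01,  1.7000e-02, -0.0000e+00,
       -0.0000e+00]), 'position': array([ 0.172, -0.495,  0.231]), 'ee_rot': array([ 0.986,  0.167, -0.   , -0.001]), 'force': array([ 0.803,  0.251, -0.116]), 'torque': array([ 0.001,  0.037, -0.043]), 'grasp_force': np.float64(0.0), 'grip_width': np.float64(0.997)}
scene {'fovy': 48.2606, 'cx': 254.06, 'cy': 196.9896, 'world_from_camera': [[0.3629, 0.5926, -0.7191, 1.4278], [0.9318, -0.2304, 0.2805, -0.363], [0.0006, -0.7718, -0.6358, 0.9504], [0.0, 0.0, 0.0, 1.0]]}
top {'fovy': 48.8171, 'cx': 248.203, 'cy': 187.735, 'world_from_camera': [[0.0128, -0.9856, 0.1688, 0.3034], [-0.9999, -0.0111, 0.011, -0.0004], [-0.009, -0.1689, -0.9856, 1.3714], [0.0, 0.0, 0.0, 1.0]]}
wrist {'fovy': 65.7065, 'cx': 258.5318, 'cy': 191.1554, 'tool_from_camera': [[0.0, -0.9607, -0.2777, 0.0707], [1.0, 0.0004, -0.0012, -0.0003], [0.0013, -0.2777, 0.9607, -0.1428], [0.0, 0.0, 0.0, 1.0]]}
```

View pics/s0.png

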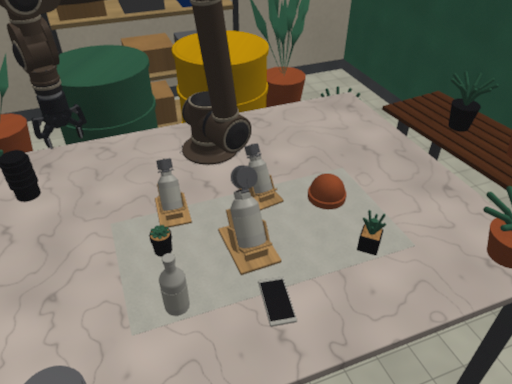

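View pics/t0.png

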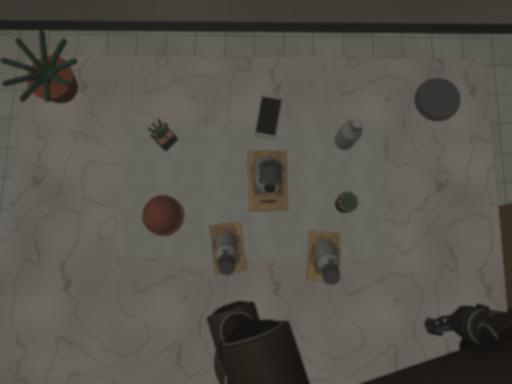

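Scene view: the largest feeder stands at (247,225) with its grey cap swung up at (244,177). The two look-alike feeders are at (170,195) and (260,180). The round pot is at (160,238), and the spiky plant, in a square pot, is at (372,232). The dome is at (327,188), the spray bottle at (174,290) and the phone at (277,300). The black ribbed thing at (20,175) and the grey disc at bottom left are clutter.

Top view: big feeder (268,180), small feeders (227,250) and (325,258), round pot (347,202), dome (163,215), spiky plant (163,135), spray bottle (348,134), phone (268,116).

I choose the feeder at scene (247,225) / top (268,180) and the pot at scene (160,238) / top (347,202). A close crop will check both.

```bash
cat > h.py <<'E'
import numpy as np,cv2
from bench import env,viewer,order
from scipy.spatial.transform import Rotation as R
def cam(n,s=None):
    m=viewer.camera_model(n); f=192/np.tan(np.radians(m["fovy"])/2)
    if n=="wrist":
        T=np.eye(4);T[:3,:3]=R.from_quat(s["ee_rot"]).as_matrix();T[:3,3]=s["position"];W=T@np.array(m["tool_from_camera"])
    else: W=np.array(m["world_from_camera"])
    return f,m["cx"],m["cy"],W
def ray(n,uv,s=None):
    f,cx,cy,W=cam(n,s); d=np.array([uv[0]-cx,uv[1]-cy])
    if n=="wrist":
        r=np.hypot(*d);t=r/f;v=np.r_[d/max(r,1e-9)*np.sin(t),np.cos(t)]
    else: v=np.r_[d/f,1]
    v=W[:3,:3]@v
    return W[:3,3],v/np.linalg.norm(v)
def proj(n,p,s=None):
    f,cx,cy,W=cam(n,s); q=W[:3,:3].T@(np.asarray(p)-W[:3,3])
    if n=="wrist":
        t=np.arctan2(np.hypot(q[0],q[1]),q[2]); return np.array([cx,cy])+f*t*q[:2]/np.hypot(q[0],q[1])
    return np.array([cx,cy])+f*q[:2]/q[2]
def onz(n,uv,z,s=None):
    o,v=ray(n,uv,s); return o+v*(z-o[2])/v[2]
def tri(rs):
    A=sum(np.eye(3)-np.outer(v,v) for o,v in rs); b=sum((np.eye(3)-np.outer(v,v))@o for o,v in rs)
    p=np.linalg.solve(A,b); return p,[np.linalg.norm(np.cross(v,p-o)) for o,v in rs]
E
python3 - <<'E'
from h import *
np.set_printoptions(precision=4,suppress=True)
a=cv2.imread("pics/s0.png");b=cv2.imread("pics/t0.png")
def crop(i,x,y,w,h,k,g=1): return cv2.convertScaleAbs(cv2.resize(i[y:y+h,x:x+w],(w*k,h*k),interpolation=cv2.INTER_CUBIC),alpha=g)
A=crop(a,205,155,90,120,5);B=crop(b,238,140,60,80,5,2);C=crop(a,140,215,40,40,5)
cv2.imwrite("pics/crop.png",np.hstack([A[:600],np.pad(np.vstack([B,np.pad(C,((0,0),(0,100),(0,0)))]),((0,0),(0,0),(0,0)))]))
# masks
def blob(i,lo,hi,box):
    x,y,w,h=box; m=cv2.inRange(cv2.cvtColor(i,cv2.COLOR_BGR2HSV)[y:y+h,x:x+w],lo,hi)
    n,l,st,c=cv2.connectedComponentsWithStats(m); k=1+np.argmax(st[1:,4]); return c[k]+[x,y],st[k]+np.r_[x,y,0,0,0]
for nm,i in(("scene",a),("top",b)):
    bx=(295,160,70,60) if nm=="scene" else (130,180,70,70)
    c,st=blob(i,(0,100,30),(18,255,255),bx); print(nm,"dome",c,st, onz(nm,c,.03))
    bx=(140,215,40,45) if nm=="scene" else (325,185,40,35)
    c,st=blob(i,(35,60,20),(95,255,255),bx); print(nm,"leaf",c,st,onz(nm,c,.08))
print("phone",onz("top",(268,116),0.009),"spray",onz("top",(353,126),.19),onz("scene",(169,258),.19),"spiky",onz("top",(165,142),.06), onz("scene",(371,236),.05))
print("cap tri",tri([ray("scene",(244,177)),ray("top",(270,172))]))
E
```

```text
scene dome [326.8417 191.548 ] [ 308  174   38   35 1042] [0.45   0.2864 0.03  ]
scene leaf [159.2722 231.3787] [150 225  20  14 169] [ 0.4901 -0.2932  0.08  ]
top dome [162.224  215.3237] [ 143  196   40   39 1174] [0.4409 0.2875 0.03  ]
top leaf [348.1875 199.375 ] [346 197   5   6  16] [ 0.4917 -0.294   0.08  ]
phone [ 0.7823 -0.0486  0.009 ] spray [ 0.6907 -0.2887  0.19  ] [ 0.7072 -0.299   0.19  ] spiky [0.6739 0.2832 0.06  ] [0.7057 0.2923 0.05  ]
cap tri (array([ 0.5402, -0.0465,  0.2455]), [np.float64(8.736706175411086e-06), np.float64(8.736706175440193e-06)])
```

View pics/crop.png

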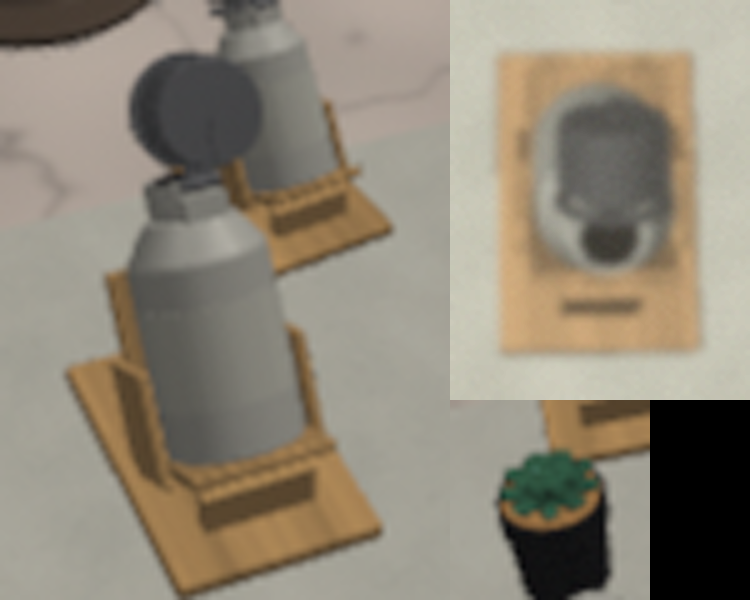

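The crop confirms the choice: this is the largest feeder, with its cap standing up behind the mouth and its top face and ridge facing away from the robot. The mouth is at top pixel about (269.6,188.6) and the cap face centre at scene (247,177.4). The round pot with the rosette is the right one. I'll work out the geometry next.

```bash
python3 - <<'E'
from h import *
np.set_printoptions(precision=4,suppress=True)
t=lambda x,y:(238+(x-450)/5,140+y/5)
m=onz("top",t(608,243),.178); print("mouth",m)
for q in((498,53),(692,52),(702,352),(502,352)): print("cradle corner",onz("top",t(*q),.012))
c=np.cos(np.radians(32));s=np.sin(np.radians(32))
X=np.array([c,0,s]);Z=np.array([-s,0,c])
o,v=ray("scene",(247,177.4)); k=(m[1]-o[1])/v[1]; p=o+v*k; d=p-m; print("capface in bottle plane",p,"bottle xz",d@X,d@Z)
print("theta~",np.arctan2(d@X-.042,d@Z)-np.arctan2(-.042,.046), "r",np.hypot(d@X-.042,d@Z))
for th in(1.6,1.8,2.0,2.2):
    Rm=R.from_rotvec([0,th,0]).as_matrix(); q=np.array([.042,0,0])+Rm@[-.042,0,.046]; P=m+q[0]*X+q[2]*Z
    n=Rm@[0,0,1]; 
    print(th,"top centre",P,"normal",n[0]*X+n[2]*Z,"scene",proj("scene",P),"top",proj("top",P), proj("scene",m),"rim far", proj("top",m+X*(.042+(Rm@[-.072,0,.046])[0])+Z*(Rm@[-.072,0,.046])[2]))
E
```

```text
mouth [ 0.506  -0.0483  0.178 ]
cradle corner [0.6609 0.0184 0.012 ]
cradle corner [ 0.6629 -0.1099  0.012 ]
cradle corner [ 0.4635 -0.1159  0.012 ]
cradle corner [0.462  0.0132 0.012 ]
capface in bottle plane [ 0.5691 -0.0483  0.2648] bottle xz 0.09955173927260833 0.0401470603934201
theta~ 1.7016698741597454 r 0.07017114187139331
1.6 top centre [ 0.5601 -0.0483  0.2597] normal [0.8632 0.     0.5049] scene [245.838  177.0277] top [270.9266 163.7007] [239.6473 189.1898] rim far [271.3389 167.1145]
1.8 top centre [ 0.5715 -0.0483  0.2549] normal [0.9463 0.     0.3234] scene [247.3538 180.8779] top [270.8634 159.9766] [239.6473 189.1898] rim far [271.3213 161.047 ]
2.0 top centre [ 0.5818 -0.0483  0.2478] normal [0.9917 0.     0.1289] scene [248.7305 185.1517] top [270.7644 156.9154] [239.6473 189.1898] rim far [271.2469 155.6365]
2.2 top centre [ 0.5904 -0.0483  0.2389] normal [ 0.9975  0.     -0.0706] scene [249.9038 189.6556] top [270.6348 154.6369] [239.6473 189.1898] rim far [271.1206 151.1239]
```

Request:
{"api": "play_rows", "payload": {
  "travel": [
    [0,0,0.25],
    [0,0,0.5],
    [0,0,0.75],
    [0.1,0.1,0.85],
    [0.27,0.27,0.85],
    [0.44,0.44,0.85],
    [0.61,0.61,0.85],
    [0.78,0.78,0.85],
    [0.95,0.95,0.85],
    [1,1,0.85],
    [1,1,0.85]
  ],
  "dr": [
    [0,0,0],
    [0,0,-0.1],
    [0,0,-0.2],
    [0,0,-0.3],
    [0,0,-0.427],
    [0,0,-0.427],
    [0,0,-0.427],
    [0,0,-0.427],
    [0,0,-0.427],
    [0,0,-0.427],
    [0,0,-0.427]
  ],
  "claw": -1
}}

```text
clock: 1.25
position: [0.3736, -0.2945, 0.401]
ee_rot: [1.0, 0.002, -0.0, -0.0]
force: [-0.4, -1.2, -0.5]
grip_width: -0.005
grasp_force: 0.0
```

Request:
{"api": "play_rows", "payload": {
  "travel": [
    [0.17,0.17,0],
    [0.34,0.34,0],
    [0.51,0.51,0],
    [0.68,0.68,0],
    [0.85,0.85,0],
    [1,1,0],
    [1,1,0],
    [1,1,0]
  ],
  "dr": [
    [0,0,0],
    [0,0,0],
    [0,0,0],
    [0,0,0],
    [0,0,0],
    [0,0,0],
    [0,0,0],
    [0,0,0]
  ]
}}

```text
clock: 2.05
position: [0.5728, -0.0966, 0.4003]
ee_rot: [1.0, -0.0, -0.001, 0.0]
force: [-0.5, -0.7, 0.5]
grip_width: 0.005
grasp_force: 0.0
```

Request:
{"api": "play_rows", "payload": {
  "travel": [
    [0.15,0.1,0],
    [0.3,0.23,0],
    [0.3,0.23,0],
    [0.3,0.23,0],
    [0.3,0.23,0]
  ],
  "dr": [
    [0,0,0],
    [0,0,0],
    [0,0,0],
    [0,0,0],
    [0,0,0]
  ]
}}

```text
clock: 2.55
position: [0.6315, -0.0516, 0.4022]
ee_rot: [1.0, -0.001, 0.0, 0.0]
force: [0.0, -0.5, 0.0]
grip_width: -0.0
grasp_force: 0.0
```

```bash
python3 - <<'E'
from h import *
np.set_printoptions(precision=4,suppress=True)
s=env.sense(); w=viewer.get_image("wrist"); cv2.imwrite("pics/w1.png",w)
np.save("w1.npy",np.r_[s["position"],s["ee_rot"]])
M=np.array([.507,-.05,.178]);c=np.cos(np.radians(32));sn=np.sin(np.radians(32));H=M+.042*np.array([c,0,sn])
for th in(1.5,1.65,1.8,2.0):
    ph=th-np.radians(32); r=np.array([-np.cos(ph),0,np.sin(ph)]);n=np.array([np.sin(ph),0,np.cos(ph)])
    print(th,[proj("wrist",H+.042*r+.046*n+a*r+[0,b,0],s) for a,b in((0,0),(.03,0),(0,.03),(0,-.03))])
E
```

```text
1.5 [array([257.7805, 249.5789]), array([257.7774, 275.5786]), array([229.7718, 249.4557]), array([285.8104, 249.3585])]
1.65 [array([257.7569, 241.0183]), array([257.7303, 264.7887]), array([229.6458, 240.9216]), array([285.8898, 240.8191])]
1.8 [array([257.7391, 232.2819]), array([257.6889, 252.7848]), array([229.6638, 232.2138]), array([285.836 , 232.1061])]
2.0 [array([257.725 , 220.9192]), array([257.6464, 235.7336]), array([229.9086, 220.8892]), array([285.5628, 220.7756])]
```

View pics/w1.png

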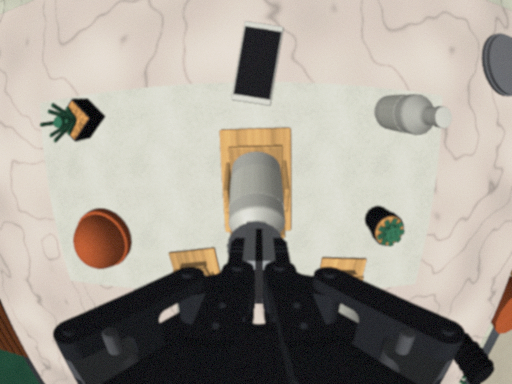

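The wrist view shows the big bottle at column 257, rows 150–230. Its cap, about columns 230–287, is largely hidden behind the closed fingers, which agrees with the predicted y of about -0.05. The pot is at (388,228) and the dome at (102,238). Next I'll compute the push arc.

```bash
python3 - <<'E'
import numpy as np
H=np.array([.5426,.2003])
for d in(80,72,65,55,45,35,25,15,5,-5,-15,-25,-32):
    p=np.radians(d); r=np.array([-np.cos(p),np.sin(p)]);n=np.array([np.sin(p),np.cos(p)])
    t=H+.045*r+(.046+.010*abs(np.sin(p)))*n; print(d,np.round(t,3),np.round((t-[.632,.265])/.2,3))
E
```

```text
80 [0.59  0.254] [-0.211 -0.053]
72 [0.581 0.26 ] [-0.253 -0.024]
65 [0.573 0.264] [-0.293 -0.003]
55 [0.561 0.268] [-0.354  0.016]
45 [0.548 0.27 ] [-0.418  0.023]
35 [0.535 0.268] [-0.483  0.017]
25 [0.523 0.265] [-0.545 -0.001]
15 [0.512 0.259] [-0.601 -0.031]
5 [0.502 0.251] [-0.651 -0.07 ]
-5 [0.494 0.243] [-0.692 -0.11 ]
-15 [0.487 0.236] [-0.727 -0.147]
-25 [0.481 0.227] [-0.757 -0.191]
-32 [0.477 0.22 ] [-0.774 -0.225]
```

Request:
{"api": "play_rows", "payload": {
  "travel": [
    [0,0,-0.2],
    [0,0,-0.4],
    [0,0,-0.6],
    [0,0,-0.685],
    [0,0,-0.685],
    [0,0,-0.685]
  ],
  "dr": [
    [0,0,0],
    [0,0,0],
    [0,0,0],
    [0,0,0],
    [0,0,0],
    [0,0,0]
  ]
}}

```text
clock: 3.2
position: [0.6319, -0.0506, 0.266]
ee_rot: [1.0, -0.001, 0.001, 0.0]
force: [0.1, -0.8, 0.3]
grip_width: -0.003
grasp_force: 0.0
```

Request:
{"api": "play_rows", "payload": {
  "travel": [
    [-0.12,0,-0.03],
    [-0.21,0,-0.03],
    [-0.253,0,-0.02],
    [-0.293,0,0],
    [-0.354,0,0.016],
    [-0.418,0,0.023],
    [-0.483,0,0.017],
    [-0.545,0,0],
    [-0.601,0,-0.03],
    [-0.651,0,-0.07],
    [-0.692,0,-0.11],
    [-0.692,0,-0.11]
  ],
  "dr": [
    [0,0,0],
    [0,0,0],
    [0,0,0],
    [0,0,0],
    [0,0,0],
    [0,0,0],
    [0,0,0],
    [0,0,0],
    [0,0,0],
    [0,0,0],
    [0,0,0],
    [0,0,0]
  ]
}}

```text
clock: 4.4
position: [0.4919, -0.05, 0.2422]
ee_rot: [1.0, -0.0, -0.001, 0.0]
force: [-2.4, -0.4, 1.4]
grip_width: 0.002
grasp_force: 1.2
```

Request:
{"api": "play_rows", "payload": {
  "travel": [
    [-0.017,0,-0.017],
    [-0.035,0,-0.037],
    [-0.05,0,-0.06],
    [-0.065,0,-0.08],
    [-0.07,0,-0.09],
    [-0.07,0,-0.09],
    [-0.07,0,-0.09]
  ],
  "dr": [
    [0,0,0],
    [0,0,0],
    [0,0,0],
    [0,0,0],
    [0,0,0],
    [0,0,0],
    [0,0,0]
  ]
}}

```text
clock: 5.1
position: [0.4804, -0.0497, 0.2242]
ee_rot: [1.0, -0.0, 0.0, -0.0]
force: [-0.4, 0.3, -0.4]
grip_width: 0.004
grasp_force: 0.0
```

Request:
{"api": "play_rows", "payload": {
  "travel": [
    [0.005,0,-0.01],
    [0.01,0,-0.02],
    [0.01,0,-0.03],
    [0.015,0,-0.04],
    [0.015,0,-0.04]
  ],
  "dr": [
    [0,0,0],
    [0,0,0],
    [0,0,0],
    [0,0,0],
    [0,0,0]
  ]
}}

```text
clock: 5.6
position: [0.4806, -0.0499, 0.2187]
ee_rot: [1.0, -0.0, -0.001, 0.0]
force: [-17.1, 0.2, 22.8]
grip_width: 0.004
grasp_force: 13.9
```

Request:
{"api": "play_rows", "payload": {
  "travel": [
    [-0.05,0,0.1],
    [-0.1,0,0.3],
    [-0.2,0,0.43],
    [-0.26,0,0.43],
    [-0.26,0,0.43],
    [-0.26,0,0.43],
    [-0.26,0,0.43]
  ],
  "dr": [
    [0,0,0],
    [0,-0.18,0],
    [0,-0.36,0],
    [0,-0.54,0],
    [0,-0.711,0],
    [0,-0.711,0],
    [0,-0.711,0]
  ],
  "claw": 1
}}

```text
clock: 6.3
position: [0.4305, -0.0499, 0.3029]
ee_rot: [0.961, -0.0, 0.276, 0.0]
force: [0.3, -0.4, 0.5]
grip_width: 0.999
grasp_force: 0.0
```

```bash
python3 - <<'E'
from h import *
np.set_printoptions(precision=4,suppress=True)
s=env.sense(); w=viewer.get_image("wrist"); a=viewer.get_image("scene")
cv2.imwrite("pics/w2.png",w);cv2.imwrite("pics/s2.png",a)
np.save("w2.npy",np.r_[s["position"],s["ee_rot"]]); print(s["position"],s["ee_rot"],R.from_quat(s["ee_rot"]).as_matrix()[:,2],s["joint_pos"])
C=np.array([.507,-.05,.178])+.046*np.array([-.53,0,.848]); print(proj("wrist",C,s),proj("scene",C))
k=cv2.resize(a[150:280,200:300],(295,384),interpolation=cv2.INTER_CUBIC)
cv2.imwrite("pics/m2.png",np.hstack([w[:, :500],k]))
E
```

```text
[ 0.4305 -0.0499  0.3029] [ 0.9613 -0.0004  0.2757  0.0001] [ 0.5299 -0.0004 -0.848 ] [-0.1796 -0.4949 -0.5193  0.995   0.0944  2.9895]
[259.4099 192.9674] [236.0585 174.0073]
```

View pics/m2.png

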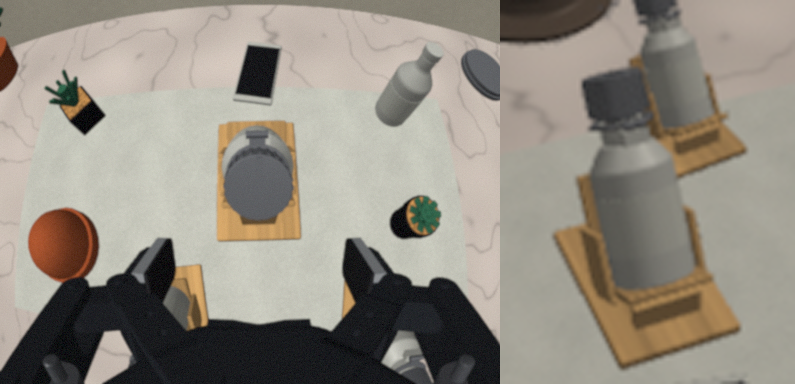

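The wrist view shows the cap squarely over the mouth, its face about (223–293, 150–222), and the scene crop shows it closed and upright on the neck. The pot's rosette is at (424,214). I'll measure the cap centre with masks before gripping.

```bash
python3 - <<'E'
from h import *
np.set_printoptions(precision=4,suppress=True)
q=np.load("w2.npy"); s=dict(position=q[:3],ee_rot=q[3:])
w=cv2.imread("pics/w2.png");g=cv2.cvtColor(w,cv2.COLOR_BGR2GRAY)
print(g[120:240:4,258], g[188,205:315:4])
h=cv2.cvtColor(w,cv2.COLOR_BGR2HSV)
m=((g>70)&(g<110)&(h[...,1]<60)).astype(np.uint8)
x0,y0=195,110;sub=m[y0:250,x0:320]
sub=cv2.morphologyEx(sub,cv2.MORPH_OPEN,np.ones((5,5)))
n,l,st,c=cv2.connectedComponentsWithStats(sub);k=1+np.argmax(st[1:,4]);print(st[k],c[k]+[x0,y0])
cs=max(cv2.findContours((l==k).astype(np.uint8),0,1)[0],key=len); e=cv2.fitEllipse(cs);print(e,np.array(e[0])+[x0,y0])
M=np.array([.507,-.05,.178]);X=np.array([.848,0,.53]);Z=np.array([-.53,0,.848])
for hgt in(.046,.040):
    P=[proj("wrist",M+hgt*Z+.03*(np.cos(t)*X+np.sin(t)*np.array([0,1,0])),s) for t in np.arange(0,6.28,1.5708)];print(hgt,np.array(P).ravel())
a=cv2.imread("pics/s2.png");ga=cv2.cvtColor(a,cv2.COLOR_BGR2GRAY)
sub=(ga[150:215,215:262]<80).astype(np.uint8);n,l,st,c=cv2.connectedComponentsWithStats(sub);k=1+np.argmax(st[1:,4]);print("scene cap",st[k]+[215,150,0,0,0],c[k]+[215,150])
print("pred scene", [proj("scene",M+a*Z+b*X+[0,cc,0]) for a,b,cc in((.026,0,0),(.046,-.03,0),(.046,.03,0),(.006,.03,0),(.026,0,.03),(.026,0,-.03))])
E
```

```text
[184 139 138 103  78  98  99  74  78  98  99  99  98  97  96  98  99  99
  94  95  98  92  95  95  90  82 122 159 160 161] [197 196 200 176 163 100  92  97  92  93  94  90  94  95  95  95  99  98
  98  97  99  97 114 143 199 196 195 197]
[  30   21   68   89 4123] [258.2588 181.2787]
((63.53620529174805, 70.83200073242188), (65.4577407836914, 83.1460952758789), 3.1315970420837402) [258.5362 180.832 ]
0.046 [259.3903 158.2228 224.3846 192.9971 259.4213 225.4712 294.4179 192.9207]
0.04 [259.3738 157.0202 225.14   191.051  259.406  222.9068 293.6315 190.9768]
scene cap [228 174  26  23 367] [239.7466 183.6049]
pred scene [array([237.4343, 180.7788]), array([233.3251, 173.5722]), array([238.9206, 174.4628]), array([241.7147, 188.2857]), array([247.1679, 178.5097]), array([227.5674, 183.079 ])]
```

Request:
{"api": "play_rows", "payload": {
  "travel": [
    [0.009,0.005,0.006],
    [0.009,0.005,0.006],
    [0.009,0.005,0.006],
    [0.009,0.005,0.006],
    [0.009,0.005,0.006],
    [0.009,0.005,0.006],
    [0.009,0.005,0.006]
  ],
  "dr": [
    [-0.1,0,0.16],
    [-0.2,0,0.32],
    [-0.3,0,0.48],
    [-0.4,0,0.64],
    [-0.5,0,0.8],
    [-0.583,0,0.933],
    [-0.583,0,0.933]
  ]
}}

```text
clock: 7.1
position: [0.435, -0.049, 0.304]
ee_rot: [0.873, 0.403, 0.249, 0.115]
force: [0.7, 1.2, -0.1]
grip_width: 0.996
grasp_force: 0.0
```

Request:
{"api": "play_rows", "payload": {
  "travel": [
    [0,0,0],
    [0,0,0],
    [0,0,0],
    [0,0,0],
    [0,0,0],
    [0,0,0],
    [0,0,0]
  ],
  "dr": [
    [-0.1,0,0.16],
    [-0.2,0,0.32],
    [-0.3,0,0.48],
    [-0.4,0,0.64],
    [-0.5,0,0.8],
    [-0.583,0,0.933],
    [-0.583,0,0.933]
  ]
}}

```text
clock: 7.8
position: [0.4342, -0.0489, 0.3038]
ee_rot: [0.625, 0.73, 0.179, 0.209]
force: [-0.7, -0.2, 0.3]
grip_width: 0.997
grasp_force: 0.0
```

Request:
{"api": "play_rows", "payload": {
  "travel": [
    [0,0,0],
    [0,0,0],
    [0,0,0],
    [0,0,0],
    [0,0,0],
    [0,0,0],
    [0,0,0],
    [0,0,0]
  ],
  "dr": [
    [-0.1,0,0.16],
    [-0.2,0,0.32],
    [-0.3,0,0.48],
    [-0.4,0,0.64],
    [-0.5,0,0.8],
    [-0.583,0,0.933],
    [-0.583,0,0.933],
    [-0.583,0,0.933]
  ]
}}

```text
clock: 8.6
position: [0.4334, -0.0489, 0.3036]
ee_rot: [0.264, 0.925, 0.076, 0.265]
force: [0.1, 0.1, -0.4]
grip_width: 1.0
grasp_force: 0.0
```

```bash
python3 - <<'E'
from h import *
s=env.sense(); print(s["position"],R.from_quat(s["ee_rot"]).as_matrix().round(3),s["joint_pos"].round(3))
p=s["position"]-[.511,-.049,.178];print(p@[-.53,0,.848],p@[.848,0,.53],p[1])
E
```

```text
[ 0.4334407  -0.04886407  0.30359321] [[-0.721  0.447  0.529]
 [ 0.527  0.85   0.   ]
 [-0.45   0.279 -0.848]] [-0.175 -0.489 -0.515  0.994  0.092  0.407]
0.14760947464087176 0.0007941150222701143 0.0001359327203144592
```

Request:
{"api": "play_rows", "payload": {
  "travel": [
    [0.07,0,-0.11],
    [0.14,0,-0.22],
    [0.2,0,-0.32],
    [0.24,0,-0.385],
    [0.28,0,-0.45],
    [0.31,0,-0.5],
    [0.34,0,-0.55],
    [0.34,0,-0.55],
    [0.34,0,-0.55]
  ],
  "dr": [
    [0,0,0],
    [0,0,0],
    [0,0,0],
    [0,0,0],
    [0,0,0],
    [0,0,0],
    [0,0,0],
    [0,0,0],
    [0,0,0]
  ]
}}

```text
clock: 9.5
position: [0.5009, -0.0488, 0.1935]
ee_rot: [0.261, 0.925, 0.075, 0.265]
force: [-0.5, 0.3, -0.9]
grip_width: 1.001
grasp_force: 0.0
```

Request:
{"api": "play_rows", "payload": {
  "travel": [
    [0,0,0],
    [0,0,0],
    [0,0,0],
    [0,0,0],
    [0,0,0],
    [0,0,0],
    [0,0,0]
  ],
  "dr": [
    [0,0,0],
    [0,0,0],
    [0,0,0],
    [0,0,0],
    [0,0,0],
    [0,0,0],
    [0,0,0]
  ],
  "claw": -1
}}

```text
clock: 10.2
position: [0.5006, -0.0492, 0.1946]
ee_rot: [0.261, 0.925, 0.074, 0.266]
force: [-5.9, -1.6, 4.6]
grip_width: 0.681
grasp_force: 62.3
```

Request:
{"api": "play_rows", "payload": {
  "travel": [
    [0.001,0,-0.0015],
    [0.002,0,-0.003],
    [0.003,0,-0.0045],
    [0.004,0,-0.006],
    [0.005,0,-0.0075],
    [0.0053,0,-0.0085],
    [0.0053,0,-0.0085]
  ],
  "dr": [
    [0.09,0,-0.144],
    [0.18,0,-0.288],
    [0.27,0,-0.432],
    [0.36,0,-0.576],
    [0.45,0,-0.72],
    [0.53,0,-0.848],
    [0.53,0,-0.848]
  ]
}}

```text
clock: 10.9
position: [0.5016, -0.0494, 0.1927]
ee_rot: [0.597, 0.754, 0.171, 0.217]
force: [-6.5, -1.8, 4.5]
grip_width: 0.681
grasp_force: 62.4
```

Request:
{"api": "play_rows", "payload": {
  "travel": [
    [0.001,0,-0.0015],
    [0.002,0,-0.003],
    [0.003,0,-0.0045],
    [0.004,0,-0.006],
    [0.005,0,-0.0075],
    [0.0053,0,-0.0085],
    [0.0053,0,-0.0085]
  ],
  "dr": [
    [0.09,0,-0.144],
    [0.18,0,-0.288],
    [0.27,0,-0.432],
    [0.36,0,-0.576],
    [0.45,0,-0.72],
    [0.53,0,-0.848],
    [0.53,0,-0.848]
  ]
}}

```text
clock: 11.6
position: [0.5025, -0.0492, 0.1908]
ee_rot: [0.84, 0.468, 0.241, 0.135]
force: [-6.4, -0.3, 4.4]
grip_width: 0.681
grasp_force: 62.6
```

Request:
{"api": "play_rows", "payload": {
  "travel": [
    [0.001,0,-0.0015],
    [0.002,0,-0.003],
    [0.003,0,-0.0045],
    [0.004,0,-0.006],
    [0.005,0,-0.0075],
    [0.0053,0,-0.0085],
    [0.0053,0,-0.0085],
    [0.0053,0,-0.0085]
  ],
  "dr": [
    [0.09,0,-0.144],
    [0.18,0,-0.288],
    [0.27,0,-0.432],
    [0.36,0,-0.576],
    [0.45,0,-0.72],
    [0.5,0,-0.8],
    [0.54,0,-0.86],
    [0.54,0,-0.86]
  ]
}}

```text
clock: 12.4
position: [0.5035, -0.0475, 0.1892]
ee_rot: [0.955, 0.109, 0.275, 0.029]
force: [-7.1, 3.1, 4.8]
grip_width: 0.685
grasp_force: 62.8
```

```bash
python3 - <<'E'
from h import *
s=env.sense(); print(s["position"],R.from_quat(s["ee_rot"]).as_matrix().round(3),s["joint_pos"].round(3),s["torque"],s["force"],s["grip_width"])
E
```

```text
[ 0.50353078 -0.04750186  0.18915896] [[ 0.825  0.193  0.531]
 [ 0.225 -0.974  0.005]
 [ 0.518  0.116 -0.847]] [-0.14  -0.345 -0.691  0.67   0.079  2.796] [-0.13471222  1.36698306  2.24021397] [-7.13045502  3.11472894  4.77497465] 0.6845066465232331
```

Request:
{"api": "play_rows", "payload": {
  "travel": [
    [0,0,0],
    [0,0,0],
    [0,0,0],
    [0,0,0],
    [0,0,0],
    [0,0,0]
  ],
  "dr": [
    [0,0,0],
    [0,0,0],
    [0,0,0],
    [0,0,0],
    [0,0,0],
    [0,0,0]
  ],
  "claw": 1
}}

```text
clock: 13.0
position: [0.5041, -0.0488, 0.1883]
ee_rot: [0.955, 0.107, 0.274, 0.03]
force: [0.8, -0.7, 0.1]
grip_width: 0.998
grasp_force: 0.0
```

Request:
{"api": "play_rows", "payload": {
  "travel": [
    [-0.03,0,0.05],
    [-0.09,0,0.15],
    [-0.18,0,0.29],
    [-0.28,0,0.45],
    [-0.345,0,0.55],
    [-0.345,0,0.55],
    [-0.345,0,0.55]
  ],
  "dr": [
    [0,0,0],
    [0,0,0],
    [0,0,0],
    [0,0,0],
    [0,0,0],
    [0,0,0],
    [0,0,0]
  ]
}}

```text
clock: 13.7
position: [0.4351, -0.0489, 0.299]
ee_rot: [0.955, 0.107, 0.275, 0.03]
force: [-0.4, -0.4, -0.4]
grip_width: 0.998
grasp_force: 0.0
```

```bash
python3 - <<'E'
from h import *
np.set_printoptions(precision=4,suppress=True)
s=env.sense(); w=viewer.get_image("wrist"); a=viewer.get_image("scene")
cv2.imwrite("pics/w3.png",w);cv2.imwrite("pics/s3.png",a); np.save("w3.npy",np.r_[s["position"],s["ee_rot"]])
print(s["position"],s["ee_rot"],s["force"])
w2=cv2.imread("pics/w2.png");q=np.load("w2.npy");s2=dict(position=q[:3],ee_rot=q[3:])
M=np.array([.511,-.049,.178]);X=np.array([.848,0,.53]);Z=np.array([-.53,0,.848]);Y=np.array([0,1.,0])
# ridge: unwarp the cap face to a square in (X,Y), both times
def face(im,s,h):
    g=np.linspace(.04,-.04,280); P=np.array([[proj("wrist",M+h*Z+x*X+y*Y,s) for y in g] for x in g],np.float32)
    return cv2.remap(im,P[...,0],P[...,1],cv2.INTER_CUBIC)
cv2.imwrite("pics/m3.png",np.vstack([np.hstack([cv2.convertScaleAbs(face(w2,s2,.046),alpha=1.6),cv2.convertScaleAbs(face(w,s,.040),alpha=1.6),cv2.resize(a[160:210,210:270],(240,200))[:280] if 0 else cv2.resize(a[160:216,210:258],(240,280),interpolation=cv2.INTER_CUBIC)])]))
E
```

```text
[ 0.4351 -0.0489  0.299 ] [0.9549 0.1072 0.2751 0.0303] [-0.351  -0.4294 -0.4228]Traceback (most recent call last):
  File "<stdin>", line 12, in <module>
  File "<stdin>", line 10, in face
  File "h.py", line 18, in proj
    f,cx,cy,W=cam(n,s); q=W[:3,:3].T@(np.asarray(p)-W[:3,3])
              ~~~^^^^^
  File "h.py", line 5, in cam
    m=viewer.camera_model(n); f=192/np.tan(np.radians(m["fovy"])/2)
ValueError: time passes only in moves, steps and waits
```

```bash
sed -i 's/^def cam(/import functools\ncm=functools.lru_cache(None)(viewer.camera_model)\ndef cam(/; s/m=viewer.camera_model(n)/m=cm(n)/' h.py
python3 - <<'E'
from h import *
def L(n): q=np.load(n);return dict(position=q[:3],ee_rot=q[3:])
M=np.array([.511,-.049,.178]);X=np.array([.848,0,.53]);Z=np.array([-.53,0,.848]);Y=np.array([0,1.,0])
def face(n,h):
    im=cv2.imread(f"pics/{n}.png");s=L(n+".npy");g=np.linspace(.04,-.04,280); P=np.array([[proj("wrist",M+h*Z+x*X+y*Y,s) for y in g] for x in g],np.float32)
    f=cv2.remap(im,P[...,0],P[...,1],cv2.INTER_CUBIC); return cv2.convertScaleAbs(f,alpha=3,beta=-150)
a=cv2.imread("pics/s3.png")
cv2.imwrite("pics/m3.png",np.hstack([face("w2",.046),face("w3",.040),cv2.resize(a[160:216,210:258],(240,280),interpolation=cv2.INTER_CUBIC)]))
E
```

```text
(no output)
```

View pics/m3.png

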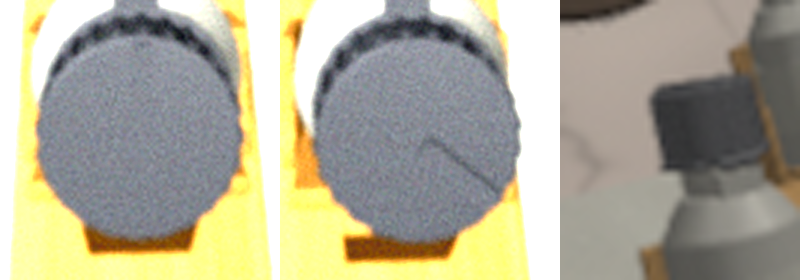

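The first panel shows no clear ridge, though there is a faint mark at the top (140,45). The second, after screwing, shows the ridge running from the centre (418,139) to (502,192), about 122–126° clockwise from uphill. The third shows the cap down on the neck. I'll fit the ridge angle more precisely.

```bash
python3 - <<'E'
from h import *
def L(n): q=np.load(n);return dict(position=q[:3],ee_rot=q[3:])
X=np.array([.848,0,.53]);Z=np.array([-.53,0,.848]);Y=np.array([0,1.,0])
M=np.array([.511,-.049,.178]);g=np.linspace(.04,-.04,321)
for n,hf in(("w2",.046),("w3",.040)):
  for h in(hf,hf+.003):
    im=cv2.cvtColor(cv2.imread(f"pics/{n}.png"),cv2.COLOR_BGR2GRAY);s=L(n+".npy")
    P=np.array([[proj("wrist",M+h*Z+x*X+y*Y,s) for y in g] for x in g],np.float32)
    f=cv2.GaussianBlur(cv2.remap(im,P[...,0],P[...,1],cv2.INTER_CUBIC),(0,0),3).astype(float)
    f-=cv2.blur(f,(41,41))
    yy,xx=np.mgrid[:321,:321]; xm=g[yy];ym=g[xx]; rr=np.hypot(xm,ym)
    m=(rr<.025)&(f<np.percentile(f[rr<.025],2.5))
    nn,l,st,c=cv2.connectedComponentsWithStats(m.astype(np.uint8));k=1+np.argmax(st[1:,4])
    py,px=np.nonzero(l==k); vx,vy,x0,y0=cv2.fitLine(np.c_[-g[px],g[py]].astype(np.float32)*1000,cv2.DIST_L2,0,.01,.01).ravel()
    print(n,h,st[k],"line dir cw from X deg",np.degrees(np.arctan2(vx,vy))%180,"offset from centre mm",x0*vy-y0*vx,"mean",x0,y0)
E
```

```text
w2 0.046 [ 66 192  43  54 362] line dir cw from X deg 140.57666 offset from centre mm 23.862354 mean -18.358425 -15.244475
w2 0.049 [ 65 191  44  55 395] line dir cw from X deg 139.30518 offset from centre mm 23.82003 mean -18.05886 -15.532911
w3 0.04 [251 121   9  76 201] line dir cw from X deg 179.91196 offset from centre mm -24.136244 mean 24.136816 -0.35323384
w3 0.043000000000000003 [198 119  62 134 660] line dir cw from X deg 24.452059 offset from centre mm 22.277481 mean 20.114773 -9.583333
```

The automatic fit was spoiled by edge effects. I'll regrip the cap and turn it again, which tests the stop directly.

Request:
{"api": "play_rows", "payload": {
  "travel": [
    [0,0,0],
    [0,0,0],
    [0.03,0,-0.05],
    [0.1,0,-0.16],
    [0.18,0,-0.29],
    [0.24,0,-0.38],
    [0.29,0,-0.46],
    [0.32,0,-0.51],
    [0.345,0,-0.55],
    [0.345,0,-0.55],
    [0.345,0,-0.55]
  ],
  "dr": [
    [-0.1,0,0.16],
    [-0.2,0,0.32],
    [-0.3,0,0.48],
    [-0.4,0,0.64],
    [-0.471,0,0.754],
    [-0.471,0,0.754],
    [-0.471,0,0.754],
    [-0.471,0,0.754],
    [-0.471,0,0.754],
    [-0.471,0,0.754],
    [-0.471,0,0.754]
  ]
}}

```text
clock: 14.9
position: [0.5041, -0.0488, 0.1886]
ee_rot: [0.861, 0.428, 0.247, 0.122]
force: [0.0, 0.5, 0.5]
grip_width: 1.003
grasp_force: 0.0
```

Request:
{"api": "play_rows", "payload": {
  "travel": [
    [0,0,0],
    [0,0,0],
    [0,0,0],
    [0,0,0],
    [0,0,0],
    [0,0,0]
  ],
  "dr": [
    [0,0,0],
    [0,0,0],
    [0,0,0],
    [0,0,0],
    [0,0,0],
    [0,0,0]
  ],
  "claw": -1
}}

```text
clock: 15.5
position: [0.5041, -0.0489, 0.1895]
ee_rot: [0.861, 0.428, 0.248, 0.122]
force: [-5.4, 0.9, 5.1]
grip_width: 0.684
grasp_force: 62.6
```

Request:
{"api": "play_rows", "payload": {
  "travel": [
    [0,0,0],
    [0,0,0],
    [0,0,0]
  ],
  "dr": [
    [0.035,0,-0.057],
    [0.035,0,-0.057],
    [0.035,0,-0.057]
  ]
}}

```text
clock: 15.8
position: [0.5042, -0.0488, 0.1894]
ee_rot: [0.871, 0.405, 0.251, 0.116]
force: [-5.8, 0.8, 5.8]
grip_width: 0.685
grasp_force: 62.7
```

```bash
python3 - <<'E'
from h import *
s=env.sense(); print(s["torque"],s["torque"]@[-.53,0,.848],s["force"],s["grip_width"]); x=R.from_quat(s["ee_rot"]).as_matrix()[:,0]; print(np.degrees(np.arctan2(x[1],x@[.848,0,.53])))
E
```

```text
[0.02061516 0.85530707 0.1807646 ] 0.1423623403213976 [-5.75493882  0.83046192  5.76891911] 0.6851939193068148
49.86786692331537
```

Request:
{"api": "play_rows", "payload": {
  "travel": [
    [0,0,0],
    [0,0,0],
    [0,0,0],
    [0,0,0]
  ],
  "dr": [
    [0.035,0,-0.057],
    [0.07,0,-0.114],
    [0.094,0,-0.15],
    [0.094,0,-0.15]
  ]
}}

```text
clock: 16.2
position: [0.5042, -0.0473, 0.1893]
ee_rot: [0.896, 0.347, 0.259, 0.097]
force: [-5.3, 5.5, 5.1]
grip_width: 0.682
grasp_force: 62.8
```

```bash
python3 - <<'E'
from h import *
s=env.sense(); print(s["torque"],s["torque"]@[-.53,0,.848],s["force"],s["grip_width"]); x=R.from_quat(s["ee_rot"]).as_matrix()[:,0]; print(np.degrees(np.arctan2(x[1],x@[.848,0,.53])))
E
```

```text
[-0.36178694  0.83897831  2.68102365] 2.46525513592789 [-5.28284734  5.54742502  5.11469738] 0.6821212686925541
42.203850290478194
```

Torque jumped to 2.5 N m after about 10 degrees, so the cap is now at the stop. I'll take the wind-up out of the arm before releasing.

Request:
{"api": "play_rows", "payload": {
  "travel": [
    [0,0,0],
    [0,0,0]
  ],
  "dr": [
    [-0.017,0,0.027],
    [-0.017,0,0.027]
  ]
}}

```text
clock: 16.4
position: [0.5042, -0.0476, 0.1894]
ee_rot: [0.892, 0.358, 0.257, 0.101]
force: [-5.6, 4.6, 5.6]
grip_width: 0.682
grasp_force: 62.8
```

```bash
python3 - <<'E'
from h import *
s=env.sense(); print(s["torque"],s["torque"]@[-.53,0,.848],s["force"],s["grip_width"]); x=R.from_quat(s["ee_rot"]).as_matrix()[:,0]; print(np.degrees(np.arctan2(x[1],x@[.848,0,.53])))
E
```

```text
[-0.30113757  0.8193238   2.18319113] 2.0109489954436004 [-5.61039741  4.57497529  5.5673391 ] 0.6824750916358397
43.64656114711008
```

Request:
{"api": "play_rows", "payload": {
  "travel": [
    [0,0,0],
    [0,0,0],
    [0,0,0]
  ],
  "dr": [
    [-0.035,0,0.057],
    [-0.058,0,0.093],
    [-0.058,0,0.093]
  ]
}}

```text
clock: 16.7
position: [0.5042, -0.0485, 0.1894]
ee_rot: [0.877, 0.394, 0.252, 0.112]
force: [-4.8, 1.8, 5.6]
grip_width: 0.685
grasp_force: 62.9
```

```bash
python3 - <<'E'
from h import *
s=env.sense(); print(s["torque"],s["torque"]@[-.53,0,.848],s["force"],s["grip_width"]); x=R.from_quat(s["ee_rot"]).as_matrix()[:,0]; print(np.degrees(np.arctan2(x[1],x@[.848,0,.53])))
E
```

```text
[-0.05662196  0.77262247  0.72945459] 0.6485871349976537 [-4.78641723  1.80191028  5.58750903] 0.6847616768398027
48.38546102202675
```

Request:
{"api": "play_rows", "payload": {
  "travel": [
    [0,0,0],
    [0,0,0],
    [0,0,0],
    [0,0,0],
    [0,0,0],
    [0,0,0]
  ],
  "dr": [
    [0,0,0],
    [0,0,0],
    [0,0,0],
    [0,0,0],
    [0,0,0],
    [0,0,0]
  ],
  "claw": 1
}}

```text
clock: 17.3
position: [0.504, -0.0489, 0.1883]
ee_rot: [0.877, 0.393, 0.252, 0.112]
force: [0.1, 0.2, -0.9]
grip_width: 0.999
grasp_force: 0.0
```

Request:
{"api": "play_rows", "payload": {
  "travel": [
    [-0.03,0,0.05],
    [-0.09,0,0.15],
    [-0.18,0,0.29],
    [-0.28,0,0.45],
    [-0.345,0,0.55],
    [-0.345,0,0.55],
    [-0.345,0,0.55]
  ],
  "dr": [
    [0,0,0],
    [0,0,0],
    [0,0,0],
    [0,0,0],
    [0,0,0],
    [0,0,0],
    [0,0,0]
  ]
}}

```text
clock: 18.0
position: [0.4351, -0.0489, 0.2991]
ee_rot: [0.877, 0.393, 0.252, 0.112]
force: [-0.1, 0.3, -0.7]
grip_width: 1.004
grasp_force: 0.0
```

```bash
python3 - <<'E'
from h import *
np.set_printoptions(precision=4,suppress=True)
s=env.sense(); w=viewer.get_image("wrist"); cv2.imwrite("pics/w4.png",w); np.save("w4.npy",np.r_[s["position"],s["ee_rot"]]); print(s["position"])
X=np.array([.848,0,.53]);Z=np.array([-.53,0,.848]);Y=np.array([0,1.,0]);M=np.array([.511,-.049,.178])
g=np.linspace(.04,-.04,280); P=np.array([[proj("wrist",M+.04*Z+x*X+y*Y,s) for y in g] for x in g],np.float32)
cv2.imwrite("pics/m4.png",np.hstack([cv2.convertScaleAbs(cv2.remap(w,P[...,0],P[...,1],cv2.INTER_CUBIC),alpha=3,beta=-150),cv2.resize(w,(512,384))[:280]]))
# pot leaves & dome multi-view
rs=[];rd=[]
for n in("w2","w3","w4"):
    q=np.load(n+".npy");t=dict(position=q[:3],ee_rot=q[3:]);i=cv2.cvtColor(cv2.imread(f"pics/{n}.png"),cv2.COLOR_BGR2HSV)
    for nm,lo,hi,gs,out in(("leaf",(65,80,25),(95,255,255),(.491,-.293,.085),rs),("dome",(0,130,40),(14,255,255),(.445,.287,.05),rd)):
        u=proj("wrist",gs,t); m=cv2.inRange(i,lo,hi); mm=np.zeros_like(m);cv2.circle(mm,tuple(int(v) for v in u),55,255,-1);m&=mm
        k,l,st,c=cv2.connectedComponentsWithStats(m)
        if k<2: print(n,nm,"none",u);continue
        j=1+np.argmax(st[1:,4]);print(n,nm,u,c[j],st[j]); out.append(ray("wrist",c[j],t))
rs.append(ray("scene",(159.3,231.4)));rs.append(ray("top",(348,200)))
print("leaf",tri(rs));rd.append(ray("scene",(326.8,191.5)));rd.append(ray("top",(162.2,215.3)));print("dome",tri(rd))
E
```

```text
[ 0.4351 -0.0489  0.2991]
w2 leaf [426.9265 211.8013] [425.1184 214.2161] [411 197  29  36 583]
w2 dome [ 54.1377 242.3914] [ 63.3849 244.1931] [  29  208   69   75 3910]
w3 leaf [411.2325 248.6054] [408.5426 251.0345] [395 234  28  36 551]
w3 dome [ 34.8013 199.611 ] [ 43.6722 204.0475] [   9  168   70   75 4186]
w4 leaf [332.7137 313.0282] [328.7295 314.1583] [316 298  27  33 499]
w4 dome [40.459  58.1322] [44.2844 67.8046] [   8   27   76   82 4852]
leaf (array([ 0.4885, -0.2934,  0.0783]), [np.float64(0.00038587341761454745), np.float64(0.0005106393799534813), np.float64(0.0014334565350544227), np.float64(0.000311971005468883), np.float64(0.0015724565529649998)])
dome (array([0.4438, 0.2884, 0.022 ]), [np.float64(0.0018426775110930874), np.float64(0.0015049223534783537), np.float64(0.001652952136969947), np.float64(0.0030497499486262635), np.float64(0.002187740618518747)])
```

View pics/m4.png

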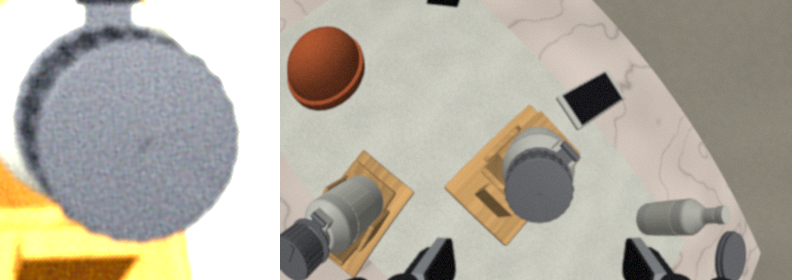

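The left panel (unwarped cap face) shows the cap still centred on the neck. The ridge is hardly visible from this side, just a mark near the centre at (147,143). The right panel shows the cap seated at (539,185) and the dome at (326,65). The stop torque confirms the cap is home, so I go on to the pot at (0.4885, -0.2934).

Request:
{"api": "play_rows", "payload": {
  "travel": [
    [-0.05,0,0.08],
    [-0.05,-0.1,0.1],
    [0,-0.25,0.1],
    [0.07,-0.4,0.1],
    [0.133,-0.55,0.1],
    [0.133,-0.61,0.1],
    [0.133,-0.61,0.1]
  ],
  "dr": [
    [0,0,0],
    [0,0.19,0],
    [0,0.38,0],
    [0,0.57,0],
    [0,0.711,0],
    [0,0.711,0],
    [0,0.711,0]
  ]
}}

```text
clock: 18.75
position: [0.463, -0.1723, 0.3139]
ee_rot: [0.913, 0.408, -0.003, -0.004]
force: [-0.9, -0.2, -0.2]
grip_width: 1.003
grasp_force: 0.0
```

Request:
{"api": "play_rows", "payload": {
  "travel": [
    [0.03,-0.15,0],
    [0.06,-0.3,0],
    [0.09,-0.45,0],
    [0.134,-0.6125,0],
    [0.134,-0.6125,-0.15],
    [0.134,-0.6125,-0.35],
    [0.134,-0.6125,-0.6],
    [0.134,-0.6125,-0.6],
    [0.134,-0.6125,-0.6]
  ],
  "dr": [
    [0,0,0],
    [0,0,0],
    [0,0,0],
    [0,0,0],
    [0,0,0],
    [0,0,0],
    [0,0,0],
    [0,0,0],
    [0,0,0]
  ]
}}

```text
clock: 19.65
position: [0.4876, -0.2922, 0.1998]
ee_rot: [0.913, 0.409, 0.0, -0.001]
force: [-0.1, -0.3, 1.7]
grip_width: 0.999
grasp_force: 0.0
```

```bash
python3 - <<'E'
from h import *
np.set_printoptions(precision=4,suppress=True)
s=env.sense(); w=viewer.get_image("wrist"); cv2.imwrite("pics/w5.png",w); np.save("w5.npy",np.r_[s["position"],s["ee_rot"]]); print(s["position"],R.from_quat(s["ee_rot"]).as_matrix(),s["joint_pos"])
i=cv2.cvtColor(w,cv2.COLOR_BGR2HSV);u=proj("wrist",(.4885,-.2934,.08),s);m=cv2.inRange(i,(65,80,25),(95,255,255))
k,l,st,c=cv2.connectedComponentsWithStats(m);j=1+np.argmax(st[1:,4]);print(u,c[j],st[j],onz("wrist",c[j],.08,s))
for p in((.4885,-.2934,.07),):
    for t in np.arange(0,6.28,1.0472): print(proj("wrist",np.array(p)+.032*np.array([np.cos(t),np.sin(t),0]),s).round(0),end=" ")
E
```

```text
[ 0.4876 -0.2922  0.1998] [[ 0.6663  0.7457  0.    ]
 [ 0.7457 -0.6663  0.0016]
 [ 0.0012 -0.0011 -1.    ]] [-0.5406  0.2104 -0.0073  1.3539  0.0014  1.7593]
[260.7403 186.4584] [261.4069 186.3841] [ 231  159   62   56 1929] [ 0.489  -0.2938  0.08  ]
[286. 162.] [254. 151.] [228. 173.] [236. 205.] [267. 215.] [292. 194.]
```

View pics/w5.png

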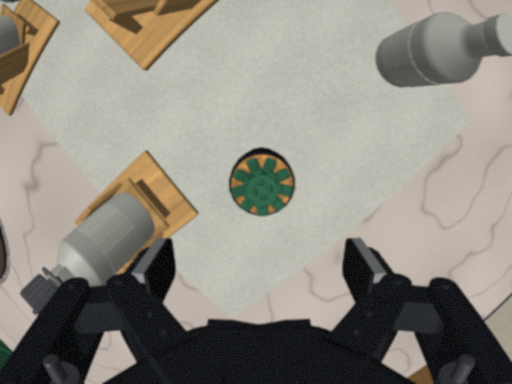

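The wrist view shows the rosette pot centred at (262,182) between the open fingers. The small feeder's cradle corner at (197,212) is clear of them, and the spray bottle is far off at (440,50). I'll descend now.

Request:
{"api": "play_rows", "payload": {
  "travel": [
    [0.007,-0.008,-0.15],
    [0.007,-0.008,-0.3],
    [0.007,-0.008,-0.42],
    [0.007,-0.008,-0.53],
    [0.007,-0.008,-0.62],
    [0.007,-0.008,-0.7],
    [0.007,-0.008,-0.76],
    [0.007,-0.008,-0.8],
    [0.007,-0.008,-0.8]
  ],
  "dr": [
    [0,0,0],
    [0,0,0],
    [0,0,0],
    [0,0,0],
    [0,0,0],
    [0,0,0],
    [0,0,0],
    [0,0,0],
    [0,0,0]
  ]
}}

```text
clock: 20.6
position: [0.4907, -0.2953, 0.0392]
ee_rot: [0.913, 0.408, 0.001, -0.0]
force: [0.2, 0.9, 0.0]
grip_width: 0.999
grasp_force: 0.0
```

Request:
{"api": "play_rows", "payload": {
  "travel": [
    [0,0,0],
    [0,0,0],
    [0,0,0],
    [0,0,0],
    [0,0,0],
    [0,0,0],
    [0,0,0]
  ],
  "dr": [
    [0,0,0],
    [0,0,0],
    [0,0,0],
    [0,0,0],
    [0,0,0],
    [0,0,0],
    [0,0,0]
  ],
  "claw": -1
}}

```text
clock: 21.3
position: [0.4907, -0.2954, 0.0401]
ee_rot: [0.913, 0.408, 0.001, 0.0]
force: [-1.1, 1.2, 6.9]
grip_width: 0.729
grasp_force: 65.9
```

Request:
{"api": "play_rows", "payload": {
  "travel": [
    [0,0,0.05],
    [0,0,0.15],
    [0,0,0.3],
    [0,0,0.45],
    [0,0,0.6],
    [0,0,0.75],
    [0,0,0.9],
    [0,0,1],
    [0,0,1]
  ],
  "dr": [
    [0,0,0],
    [0,0,0],
    [0,0,0],
    [0,0,0],
    [0,0,0],
    [0,0,0],
    [0,0,0],
    [0,0,0],
    [0,0,0]
  ]
}}

```text
clock: 22.2
position: [0.4909, -0.2956, 0.2422]
ee_rot: [0.913, 0.408, 0.002, 0.002]
force: [-0.1, 0.7, -1.9]
grip_width: 0.73
grasp_force: 66.0
```

Request:
{"api": "play_rows", "payload": {
  "travel": [
    [0,0,0.15],
    [0,0,0.3],
    [0,0.05,0.45],
    [0,0.2,0.45],
    [-0.03,0.38,0.45],
    [-0.06,0.56,0.45],
    [-0.09,0.74,0.45],
    [-0.1,0.92,0.45],
    [-0.12,1,0.45]
  ],
  "dr": [
    [0,0,0],
    [0,0,0],
    [0,0,0],
    [0,0,0],
    [0,0,0],
    [0,0,0],
    [0,0,0],
    [0,0,0],
    [0,0,0]
  ]
}}

```text
clock: 23.1
position: [0.4651, -0.0925, 0.3274]
ee_rot: [0.912, 0.409, -0.0, -0.001]
force: [-0.1, -0.4, -2.5]
grip_width: 0.734
grasp_force: 66.8
```

Request:
{"api": "play_rows", "payload": {
  "travel": [
    [-0.02,0.15,0],
    [-0.04,0.32,0],
    [-0.06,0.5,0],
    [-0.08,0.68,0],
    [-0.1,0.86,0],
    [-0.12,1,0]
  ],
  "dr": [
    [0,0,0],
    [0,0,0],
    [0,0,0],
    [0,0,0],
    [0,0,0],
    [0,0,0]
  ]
}}

```text
clock: 23.7
position: [0.4411, 0.1067, 0.3272]
ee_rot: [0.913, 0.409, -0.001, -0.001]
force: [0.2, -0.5, -1.8]
grip_width: 0.73
grasp_force: 66.8
```

Request:
{"api": "play_rows", "payload": {
  "travel": [
    [0,0.15,0],
    [0,0.3,0],
    [0,0.42,0],
    [0,0.5,0],
    [0,0.5,0],
    [0,0.5,0]
  ],
  "dr": [
    [0,0,0],
    [0,0,0],
    [0,0,0],
    [0,0,0],
    [0,0,0],
    [0,0,0]
  ]
}}

```text
clock: 24.3
position: [0.4416, 0.2049, 0.3274]
ee_rot: [0.913, 0.409, -0.001, -0.001]
force: [-0.5, -1.1, -2.1]
grip_width: 0.73
grasp_force: 66.8
```

```bash
python3 - <<'E'
from h import *
np.set_printoptions(precision=4,suppress=True)
s=env.sense(); w=viewer.get_image("wrist"); cv2.imwrite("pics/w6.png",w); np.save("w6.npy",np.r_[s["position"],s["ee_rot"]]); print(s["position"],s["joint_pos"],s["grip_width"])
i=cv2.cvtColor(w,cv2.COLOR_BGR2HSV);u=proj("wrist",(.4438,.2884,.05),s);m=cv2.inRange(i,(0,130,40),(14,255,255))
k,l,st,c=cv2.connectedComponentsWithStats(m);j=1+np.argmax(st[1:,4]);print(u,c[j],st[j],onz("wrist",c[j],.03,s))
cs=max(cv2.findContours((l==j).astype(np.uint8),0,1)[0],key=len)[:,0,:]
p=np.array([onz("wrist",q,.026,s)[:2] for q in cs]); A=np.c_[2*p,np.ones(len(p))]
for _ in range(3):
    x=np.linalg.lstsq(A,(p**2).sum(1),rcond=None)[0]; r=np.sqrt(x[2]+x[:2]@x[:2]); e=np.abs(np.hypot(*(p-x[:2]).T)-r); p=p[e<max(.002,np.median(e)*2)];A=np.c_[2*p,np.ones(len(p))]
print("base circle",x[:2],r,len(p),len(cs))
E
```

```text
[0.4416 0.2049 0.3274] [0.4338 0.0746 0.1146 1.6123 0.0011 2.7335] 0.7299442046682852
[220.9435 112.9008] [224.3732 112.114 ] [ 183   70   84   85 5595] [0.4462 0.2873 0.03  ]
base circle [0.4449 0.2881] 0.06299569443898896 238 238
```

View pics/w6.png

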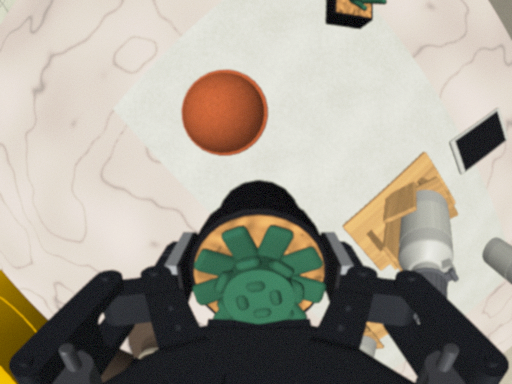

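The wrist view shows the pot held level between the fingers, with the clear round dome ahead at (224,112). Its base circle fits centre (0.445, 0.288), so I'll move over it and lower gently.

Request:
{"api": "play_rows", "payload": {
  "travel": [
    [0.005,0.12,0],
    [0.01,0.26,0],
    [0.017,0.37,0],
    [0.017,0.416,-0.05],
    [0.017,0.416,-0.2],
    [0.017,0.416,-0.38],
    [0.017,0.416,-0.55],
    [0.017,0.416,-0.7],
    [0.017,0.416,-0.8],
    [0.017,0.416,-0.87],
    [0.017,0.416,-0.9],
    [0.017,0.416,-0.9]
  ],
  "dr": [
    [0,0,0],
    [0,0,0],
    [0,0,0],
    [0,0,0],
    [0,0,0],
    [0,0,0],
    [0,0,0],
    [0,0,0],
    [0,0,0],
    [0,0,0],
    [0,0,0],
    [0,0,0]
  ]
}}

```text
clock: 25.55
position: [0.4448, 0.2871, 0.1474]
ee_rot: [0.913, 0.408, -0.001, -0.001]
force: [-0.1, -0.4, -1.7]
grip_width: 0.733
grasp_force: 66.8
```

Request:
{"api": "play_rows", "payload": {
  "travel": [
    [0,0,-0.02],
    [0,0,-0.04],
    [0,0,-0.055],
    [0,0,-0.07],
    [0,0,-0.08],
    [0,0,-0.085],
    [0,0,-0.09],
    [0,0,-0.09]
  ],
  "dr": [
    [0,0,0],
    [0,0,0],
    [0,0,0],
    [0,0,0],
    [0,0,0],
    [0,0,0],
    [0,0,0],
    [0,0,0]
  ]
}}

```text
clock: 26.35
position: [0.4452, 0.2883, 0.1303]
ee_rot: [0.913, 0.408, 0.0, -0.001]
force: [-1.0, 0.1, -1.8]
grip_width: 0.731
grasp_force: 66.8
```

Request:
{"api": "play_rows", "payload": {
  "travel": [
    [0,0,-0.005],
    [0,0,-0.01],
    [0,0,-0.0125],
    [0,0,-0.015],
    [0,0,-0.0175],
    [0,0,-0.02],
    [0,0,-0.02]
  ],
  "dr": [
    [0,0,0],
    [0,0,0],
    [0,0,0],
    [0,0,0],
    [0,0,0],
    [0,0,0],
    [0,0,0]
  ]
}}

```text
clock: 27.05
position: [0.4453, 0.2883, 0.1265]
ee_rot: [0.913, 0.408, 0.0, -0.001]
force: [0.0, -0.8, -0.8]
grip_width: 0.734
grasp_force: 66.8
```

Contact is just starting. I'll lower another millimetre or so.

Request:
{"api": "play_rows", "payload": {
  "travel": [
    [0,0,-0.0025],
    [0,0,-0.005],
    [0,0,-0.0075],
    [0,0,-0.0075],
    [0,0,-0.0075]
  ],
  "dr": [
    [0,0,0],
    [0,0,0],
    [0,0,0],
    [0,0,0],
    [0,0,0]
  ]
}}

```text
clock: 27.55
position: [0.4455, 0.2885, 0.1263]
ee_rot: [0.913, 0.408, 0.001, -0.001]
force: [-1.7, -0.1, 8.5]
grip_width: 0.734
grasp_force: 67.5
```

Request:
{"api": "play_rows", "payload": {
  "travel": [
    [0,0,0.003],
    [0,0,0.003],
    [0,0,0.003],
    [0,0,0.003],
    [0,0,0.003],
    [0,0,0.003],
    [0,0,0.003],
    [0,0,0.003]
  ],
  "dr": [
    [0,0,0],
    [0,0,0],
    [0,0,0],
    [0,0,0],
    [0,0,0],
    [0,0,0],
    [0,0,0],
    [0,0,0]
  ],
  "claw": 1
}}

```text
clock: 28.35
position: [0.4453, 0.2883, 0.1255]
ee_rot: [0.913, 0.408, 0.0, -0.001]
force: [0.5, 0.3, -0.4]
grip_width: 1.0
grasp_force: 0.0
```

Request:
{"api": "play_rows", "payload": {
  "travel": [
    [0,0,0.02],
    [0,0,0.06],
    [0,0,0.12],
    [0,0,0.2],
    [0,0,0.3],
    [0,0,0.45],
    [0,0,0.6],
    [0,0,0.75],
    [0,0,0.75],
    [0,0,0.75]
  ],
  "dr": [
    [0,0,0],
    [0,0,0],
    [0,0,0],
    [0,0,0],
    [0,0,0],
    [0,0,0],
    [0,0,0],
    [0,0,0],
    [0,0,0],
    [0,0,0]
  ]
}}

```text
clock: 29.35
position: [0.4457, 0.2886, 0.2769]
ee_rot: [0.913, 0.408, 0.002, -0.001]
force: [-0.0, 0.3, -0.1]
grip_width: 0.999
grasp_force: 0.0
```

```bash
python3 - <<'E'
from h import *
s=env.sense(); w=viewer.get_image("wrist"); a=viewer.get_image("scene"); print(s["position"],s["clock"])
X=np.array([.848,0,.53]);Z=np.array([-.53,0,.848])
print(onz("wrist",(0,0),.17,s)*0, "pred pot top px",proj("wrist",(.445,.288,.17),s))
i=cv2.cvtColor(w,cv2.COLOR_BGR2HSV);m=cv2.inRange(i,(65,80,25),(95,255,255));k,l,st,c=cv2.connectedComponentsWithStats(m);j=1+np.argmax(st[1:,4]);print(c[j],onz("wrist",c[j],.166,s))
cv2.imwrite("pics/m7.png",np.hstack([w[:,100:450],cv2.resize(a[130:258,200:360],(450,360))[:384] if 0 else cv2.resize(a[130:258,200:350],(450,384),interpolation=cv2.INTER_CUBIC)]))
E
```

```text
[0.44571594 0.28855049 0.2768824 ] 29.35
[0. 0. 0.] pred pot top px [258.92848662 191.23262853]
[258.36109774 188.77948965] [0.44536978 0.28917156 0.166     ]
```

View pics/m7.png

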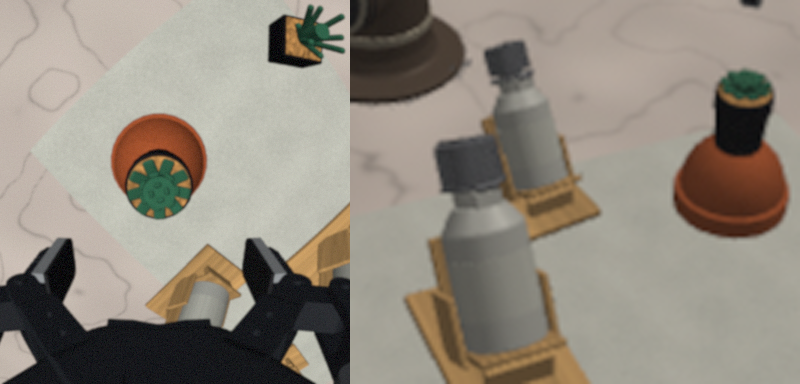

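The left panel shows the rosette at (159,188), measured at (0.4454, 0.2892), centred on the dome. The right panel shows the pot upright on the dome at (742,110), the cap seated on the big bottle at (470,163), and the gripper clear. I'm handing the job in.

```bash
python3 -c "
from bench import order
print(order.finish_job())"
```

```text
the job is handed in; nothing more can be done
None
```

The feed bottle's cap is over the mouth and screwed to its stop, the round pot stands upright and centred on the dome, and the job is handed in at about 29 s of 72; no verdict came back, and I confirmed "fully home" by the stop torque, not from the ridge.

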